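Unlatch the coolant filter box and push its lid back

TASK

The strainer in the coolant filter box of the lens edger is due for inspection. Press the orange snap tab at the near end of the white box fully in so that the blue lid springs free, then let the tab go and push the lid by its ridge, away from the tab, all the way along its guides to the stop, so that the chamber lies open. Only press and push with the fingertips: do not lift the lid out of its guides, and leave the dropper bottle, the lens block and the screwdriver where they are.

Things in the scene. Friction and masses are not known exactly. Their poses are not given: they have to be found in the camera images.
- filter_box: White filter box, 220 x 108 mm, fixed. Origin: centre of its underside on the worktop. x: along the box from the tab end to the stop end, the way the lid opens; z up. The lid's seat is at z = 50 mm, a white collar round the tab reaches 56 mm, grey guides (38 to 50 mm either side of the middle, x = -80 to +110 mm) 61 mm; their overhang holds the lid down. Chamber mouth: x = -58 to +8 mm.
- box_stop (a point): Middle of the stop at the far end of the guides, on the lid's seat (z = 50 mm), at x = +105 mm in the box's frame; the lid's far edge ends here. Machines 250 to 290 mm high stand on both sides of the box, in places 70 mm from its middle line, so lay a wide hand along the box, not across it.
- tab_top (a point): Centre of the top face of the orange snap tab, 22 mm along the box x 30 mm across it; 66 mm above the worktop when the tab is out, at x = -95 mm, y = 0 in the box's frame. The point moves with the tab.
- snap_tab (a joint): How far the tab is pressed straight down, m: 0 out, 0.008 fully in (hard stop). Spring about 3 N at first, 6 N fully in, plus 1 to 2 N of rubbing. Its hook leaves the lid's window at 0.005; spring pins then kick the lid about 8 to 10 mm towards +x, so it does not latch again. Let go, the tab springs up by itself: to about 0.003 under the lid, to 0 once the lid has moved over 20 mm.
- lid: Blue sliding lid, plate 96 mm (along the box) x 84 x 5 mm, 0.12 kg, loose in its guides: about 1 mm play sideways, 2 mm upwards; about 1 N of friction. Origin: centre of the plate's underside; axes as the box's. Latched it lies at x = -32 mm, z = 50 mm in the box's frame; against the stop at x = +57 mm, 89 mm further. Its top face is 55 mm above the worktop.
- lid_ridge (a point): Middle of the near (-x) face of the ridge across the lid, the face to push on. The ridge is 60 mm wide, 8 mm thick and stands 14 mm above the lid's top face; this point is 7 mm above the top face and 20 mm to the -x side of the lid's origin. In front of the ridge the lid is flat for 28 mm, apart from the 34 x 10 mm window for the hook.
- dropper_bottle: Small amber dropper bottle with a black cap, 34 mm across and 102 mm high, standing on the worktop behind the box. Origin: centre of its underside. Leave it.
- lens_block: Small red lens block with a suction cup, 22 mm across and 16 mm high, standing on the worktop to the right of the box near the tab. Origin: centre of its underside. Leave it.
- screwdriver: Precision screwdriver, silver with blue end, 96 mm long and 10 mm thick, lying on the worktop to the right of the box. Origin: underside at its middle; it lies along its y axis. Leave it.

How it is judged:
By the outcome, as a careful person would: the job done as asked, in the order asked, and still so for the second after the job is handed in, with the robot touching nothing.
It also fails if it takes over 38 s, if anything falls off the work surface, if the arm or the gripper's body presses on something with over 40 N, if the wrist force passes 120 N, or if a joint passes its speed limit or range.

ROBOT

A 6-joint arm with a two-finger parallel gripper is mounted at the origin on a cart in front of the work surface, level with it; the furniture and walls round the work are solid. World frame = base frame: x ahead of the robot, y to its left, z up, the work surface at z = 0. Lengths are in m, angles in rad, forces in N, time in s.
With the tool pointing down it reaches from about 0.35 to 0.975 m from the base axis. Payload 4.9 kg.
Tool frame: the origin (TCP) lies midway between the tips of the shut fingers; the grasp point (between the pads) lies 19 mm behind it; z points along the fingers, y is the line along which they close (so a half turn about z gives the same grasp; the last joint's range is limited). The gripper opens to 85 mm and grips with 20 to 120 N. Pads are 22 mm wide; open, the fingers measure 114 mm over their backs; the gripper's body (76 mm by 85 mm) begins 54 mm behind the grasp point. The pads swing forward as they close: fully open they stand 13 mm farther back than shut.
Start: joints at [1.201, 0.053, 1.613, -0, 1.476, -0.119], TCP at [0.155, 0.605, 0.231] pointing down, gripper open.
Joint ranges: [-3.01, 3.01], [-1.01, 2.22], [0.06, 2.58], [-1.02, 4.17], [0.09, 2.62], [-3.14, 3.14]. Speed limits (rad/s): [2.57, 2.57, 3.14, 3.14, 3.14, 3.14].

INTERFACE

Orientations are given as a rotation vector (axis times angle).
In Python, from station import telemetry, optics, ctrl gives the robot as it stands.
- The arm moves only by the shell command python3 -m pendant 'ROWS' [FORCE]. ROWS is JSON, one flat list of numbers, 7 for each row, row after row: the turn, a rotation vector about the tool's x, y, z as a fraction of full scale, then the shift along the tool's x, y, z as a fraction of full scale, then the opening, from 0 (shut) to 1 (fully open). In form: [ax, ay, az, tx, ty, tz, fingers, ax, ay, az, tx, ty, tz, fingers, ...]. A call has 1 to 12 rows; each row is the pose to reach, as a shift and turn from the pose commanded when the call began, along the tool's axes at that moment; what a row does not reach only later rows make up. Full scale, the value 1, is 300 mm for a shift and 30 degrees for a turn. A row lasts 1/8 s, in which the tool goes at most 62.5 mm and 10.7 degrees, less where a joint would pass 70% of its speed; a pose out of reach is approached as far as the arm can. A call with a number of a shift or a turn outside -1 to 1 is refused whole. A call with a gripper value outside its range is refused whole. The fingers move at their own pace and stop on an object; FORCE is the grip in N (left out, the last holds). Time passes only in rows, so rows that repeat a pose let the fingers close. It gives the time, the measured TCP pose, the force, the opening and the grip force at its end, in the units of the state.
- telemetry.get_obs(): the state, without advancing time (a new reading comes with each control period).
- optics.get_image(name): name is "scene" or "side" or "wrist"; returns a dict with "image" (480x640x3 uint8, red, green, blue), "depth" (480x640 float32, m along the optical axis (not along the pixel's ray), 0 where there is no reading), "fx", "fy", "cx", "cy" (pixels), "rvec" (rotation vector, rad) and "tvec" (3), from world to camera coordinates, as OpenCV has them. Camera axes: x right, y down, z forward; pixel columns grow to the right and rows downward; lengths in m; the calibration is good to about 2 mm. A picture is of the moment at which its call begins.
- ctrl.finish_job(): hands the job in; it is judged then, once.
The state is a dict: "t": time; "q": joint angles; "dq": joint speeds; "effort": joint torques, N m; "tool_pos": TCP position; "tool_rot": TCP orientation; "contact_force": force on the tool from outside, world axes, zero at the start; "wrist_torque": the same for the moment, N m; "opening": finger opening in m; "grip_force": force on a finger pad.
Only numpy, scipy, OpenCV 4.12 (cv2) and the standard library are available. Lean on these libraries where they do the work, as an engineer would, in place of code of your own. Each camera call takes 0.05 s, during which the arm holds its last target. There are 200 camera calls.

## Working session

There is one attempt and no reset: what is moved stays moved. The work goes in short steps, Python scripts to look and compute and a shell command to move; the robot and the scene stay as the last step left them, time stands still between calls to the robot, and variables do not carry over. Pictures are saved under pics/ and viewed, at most 10 in all, crops included, and the job is handed in when it is done.

```bash
mkdir -p pics; ls; cat > h.py <<'E'
import numpy as np, cv2
from station import telemetry, optics, ctrl
def cam(n):
    d=optics.get_image(n); d['R']=cv2.Rodrigues(np.array(d['rvec'],float))[0]; d['t']=np.array(d['tvec'],float); return d
def world(d):
    v,u=np.mgrid[:480,:640]; z=d['depth']
    p=np.stack([(u-d['cx'])/d['fx']*z,(v-d['cy'])/d['fy']*z,z],-1)
    return (p-d['t'])@d['R']
def ray(d,u,v,h):
    r=np.array([(u-d['cx'])/d['fx'],(v-d['cy'])/d['fy'],1])@d['R']; c=-d['t']@d['R']
    return c+r*(h-c[2])/r[2]
def save(d,n): cv2.imwrite('pics/'+n,d['image'][:,:,::-1])
E
python3 - <<'E'
from h import *
for n in ['scene','side','wrist']:
    d=cam(n); save(d,n+'1.png'); W=world(d); np.save(n+'_W.npy',W)
    hsv=cv2.cvtColor(d['image'],cv2.COLOR_RGB2HSV)
    print(n,'campos',(-d['t']@d['R']).round(3))
    for c,lo,hi in [('orange',(5,150,120),(20,255,255)),('blue',(95,120,60),(125,255,255))]:
        m=cv2.inRange(hsv,lo,hi); k,l,s,ce=cv2.connectedComponentsWithStats(m)
        for i in range(1,k):
            if s[i,4]>80:
                q=W[(l==i)&(d['depth']>0)]
                print(c,s[i],ce[i].round(),np.median(q,0).round(3) if len(q) else None, q.min(0).round(3),q.max(0).round(3))
print(telemetry.get_obs())
E
```

```text
pics
scene campos [-0.047 -0.674  0.731]
orange [213 289  23  19 301] [224. 298.] [ 0.393 -0.2    0.065] [ 0.383 -0.214  0.052] [ 0.418 -0.177  0.07 ]
blue [  313    37   150   167 12823] [376. 111.] [ 0.789 -0.207  0.198] [ 0.641 -0.316  0.014] [ 0.972 -0.082  0.266]
blue [  188    56   109   183 10964] [245. 145.] [ 0.635 -0.05   0.147] [ 0.507 -0.062  0.025] [ 0.802 -0.035  0.244]
blue [   1  179   63   49 1084] [ 30. 203.] [0.407 0.307 0.016] [ 0.385  0.22  -0.002] [0.453 0.36  0.036]
blue [  63  201  110   66 2118] [130. 234.] [0.419 0.001 0.06 ] [ 0.361 -0.067  0.026] [0.427 0.175 0.156]
blue [ 205  247   71   54 1934] [242. 272.] [ 0.457 -0.18   0.055] [ 0.403 -0.236  0.047] [ 0.513 -0.126  0.072]
side campos [0.543 0.223 0.904]
orange [407 300  22  25 364] [417. 311.] [ 0.4   -0.192  0.065] [ 0.382 -0.211  0.043] [ 0.413 -0.178  0.069]
blue [   0    0   72  190 6938] [24. 63.] [ 0.786 -0.164  0.567] [ 0.769 -0.236  0.565] [ 0.832 -0.03   0.569]
blue [    0   179   188   301 25439] [ 90. 282.] [ 0.838 -0.141  0.23 ] [ 0.773 -0.306  0.003] [0.954 0.1   0.273]
blue [ 342  292   74   53 2583] [377. 319.] [ 0.461 -0.18   0.055] [ 0.404 -0.23   0.006] [ 0.514 -0.139  0.072]
wrist campos [0.09  0.623 0.373]
{'t': 0.15, 'q': array([ 1.20099483e+00,  5.32564890e-02,  1.61398819e+00,  1.34913922e-05,
        1.47603913e+00, -1.18989553e-01]), 'dq': array([ 0.00026488, -0.00082476, -0.00124168, -0.00223696,  0.00103411,
       -0.00102782]), 'effort': array([ 2.08322776e-04, -3.94244385e+01, -3.70722342e+01, -8.24510857e-05,
        4.74399872e-03, -2.42573748e-06]), 'tool_pos': array([0.15492635, 0.6049767 , 0.23030793]), 'tool_rot': array([-3.92891706e-01, -3.11650141e+00,  2.57206863e-03]), 'contact_force': array([-0.26152009, -0.05681099, -0.59747156]), 'wrist_torque': array([ 0.00818605,  0.03538907, -0.03062548]), 'grip_force': 0.0, 'opening': 0.08522769445356976}
```

View pics/scene1.png

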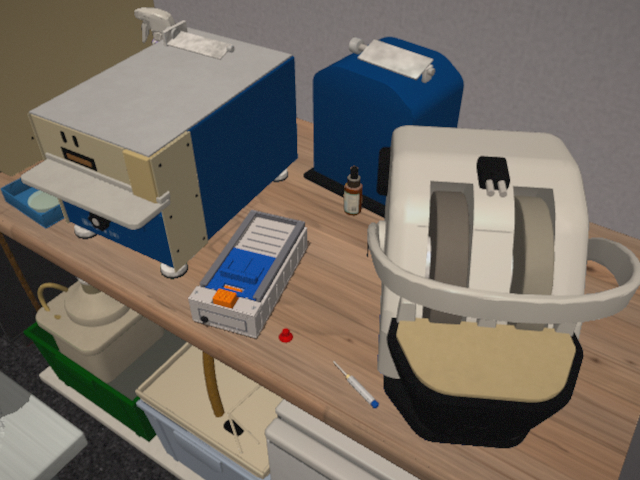

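View pics/side1.png

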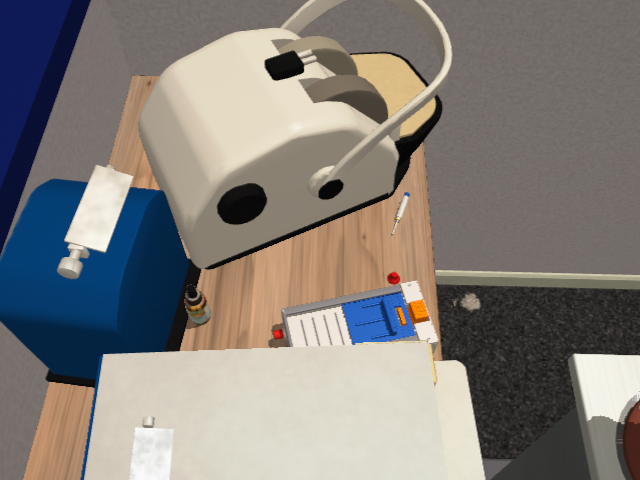

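```bash
python3 - <<'E'
from h import *
from scipy.spatial.transform import Rotation as Ro
for n in ['scene','side']:
    d=cam(n); hsv=cv2.cvtColor(d['image'],cv2.COLOR_RGB2HSV); W=world(d)
    for c,lo,hi,h in [('orange',(5,150,120),(20,255,255),.066),('blue',(95,120,60),(125,255,255),.055)]:
        m=cv2.inRange(hsv,lo,hi)>0
        near=(abs(W[...,0]-.45)<.08)&(abs(W[...,1]+.18)<.07)
        m&=near&(abs(W[...,2]-h)<.004)
        v,u=np.nonzero(m); P=np.array([ray(d,a,b,h)[:2] for a,b in zip(u,v)])
        r=cv2.minAreaRect((P*1000).astype(np.float32)); print(n,c,len(P),P.mean(0).round(4),'z',np.median(W[m][:,2]).round(4),r)
    m=cv2.inRange(hsv,(95,120,60),(125,255,255))>0
    m&=near&(abs(W[...,2]-.069)<.003); v,u=np.nonzero(m)
    if len(v):
        P=np.array([ray(d,a,b,.069)[:2] for a,b in zip(u,v)]);print(n,'ridge',len(P),P.mean(0),cv2.minAreaRect((P*1000).astype(np.float32)))
    k=(W[...,2]>.09)&(d['depth']>0)&(W[...,0]>.3)&(W[...,0]<.75)&(abs(W[...,1]+.17)<.2)
    Q=W[k]; g=np.zeros((24,18))
    for p in Q:
        i=int((p[0]-.3)/.02);j=int((p[1]+.37)/.025)
        if i<24 and 0<=j<18:g[i,j]=max(g[i,j],p[2])
    print('rows x from .30 step .02, cols y from -.37 step .025 (cm)');print((g*100).astype(int))
R=Ro.from_rotvec(telemetry.get_obs()['tool_rot']).as_matrix();print(R.round(3))
E
```

```text
scene orange 235 [ 0.3954 -0.1992] z 0.0654 ((395.148193359375, -199.34422302246094), (24.488676071166992, 30.46464729309082), 15.842222213745117)
scene blue 1628 [ 0.4603 -0.1794] z 0.0546 ((458.231689453125, -182.10922241210938), (95.7175064086914, 83.57294464111328), 14.460107803344727)
scene ridge 161 [ 0.44115517 -0.18590738] ((440.5179748535156, -186.16188049316406), (11.848505020141602, 57.92450714111328), 12.286611557006836)
rows x from .30 step .02, cols y from -.37 step .025 (cm)
[[ 0  0  0  0  0  0  0  0  0  0  0  0  0  0  0  0  0  0]
 [ 0  0  0  0  0  0  0  0  0  0  0  0  0  0  0  0  0  0]
 [ 0  0  0  0  0  0  0  0  0  0  0  0 16 16 16 16  0  0]
 [ 0  0  0  0  0  0  0  0  0  0  0 16 16 16 16 16  0  0]
 [ 0  0  0  0  0  0  0  0  0  0  0 16 16 16 16 16  0  0]
 [ 0  0  0  0  0  0  0  0  0  0  0 17 24 24 24 24  0  0]
 [ 0  0  0  0  0  0  0  0  0  0  0 19 24 24 24 24  0  0]
 [ 0  0  0  0  0  0  0  0  0  0  0  0 24 24 24 24  0  0]
 [ 0  0  0  0  0  0  0  0  0  0  0  0 24 24 24 24  0  0]
 [ 0  0  0  0  0  0  0  0  0  0  0  0 24 24 24 24  0  0]
 [16  0  0  0  0  0  0  0  0  0  0 
[... 1992 characters left out ...]
 [27  0  0  0  0  0  0  0  0  0  0  0 24 24 25 24  0  0]
 [27  0  0  0  0  0  0  0  0  0  0  0 24 25 24 24  0  0]
 [27 26  0  0  0  0  0  0  0  0  0  0 24 24 24 24  0  0]
 [27 26 19  0  0  0  0  0  0  0  0  0 24 25 25 25  0  0]
 [26 26 25  0  0  0  0  0  0  0  0  0 24 24 25 24  0  0]
 [26 26 25 20  0  0  0  0  0  0  0  0 24 25 24 24  0  0]
 [26 25 25 21  0  0  0  0  0  0  0  0 24 25 25 24  0  0]
 [25 25 24 21  0  0  0  0  0  0  0  0  0 25 24 25  0  0]
 [24 24 22 20  0  0  9  0  0  0  0  0  0 25 24 25  0  0]
 [23 22 20 19  0  0 10  0  0  0  0  0  0 24 24 24  0  0]
 [ 0  0  0  0  0  0  0  0  0  0  0  0  0  0  0  0  0  0]]
[[-0.969  0.248 -0.   ]
 [ 0.248  0.969 -0.001]
 [ 0.    -0.001 -1.   ]]
```

The scene view shows the tab at (224,298) px and the lid at (242,272). The side view shows the tab at (417,311) and the ridge near (385,315). The two views agree, with the box at a yaw of about 14.5° and the tab at about (0.397, -0.197, 0.066). Next I lift and swing over, fingers shut.

```bash
python3 -m pendant '[0,0,0,0,0,-0.2,0, 0,0,0,0,0,-0.4,0, 0,0,0.3,-0.2,-0.1,-0.433,0, 0,0,0.6,-0.4,-0.25,-0.433,0, 0,0,1,-0.6,-0.37,-0.433,0, 0,0,1,-0.8,-0.5,-0.433,0, 0,0,1,-0.8,-0.5,-0.433,0, 0,0,1,-0.8,-0.5,-0.433,0]'
python3 - <<'E'
from h import *
from scipy.spatial.transform import Rotation as Ro
o=telemetry.get_obs();R=Ro.from_rotvec(o['tool_rot']).as_matrix();print(o['tool_pos'],R.round(3),o['q'])
print('to (.42,.13,.36):',(np.array([.42,.13,.36])-o['tool_pos'])@R/.3)
E
```

```text
t: 1.25
tool_pos: [0.3517, 0.399, 0.3611]
tool_rot: [1.192, 2.907, -0.0]
contact_force: [-0.2, 0.2, -0.9]
opening: -0.0001
grip_force: 0.0
[0.35165909 0.39904682 0.36113546] [[-0.712  0.702  0.   ]
 [ 0.702  0.712 -0.   ]
 [-0.    -0.    -1.   ]] [ 7.08521362e-01 -2.13896090e-01  1.65180645e+00 -8.12544215e-05
  1.70369426e+00 -8.39329883e-02]
to (.42,.13,.36): [-0.79187754 -0.47865924  0.00385657]
```

```bash
python3 -m pendant '[0,0,0.3,-0.2,-0.12,0,0, 0,0,0.6,-0.4,-0.24,0,0, 0,0,1,-0.6,-0.36,0,0, 0,0,1,-0.79,-0.48,0,0, 0,0,1,-0.79,-0.48,0,0, 0,0,1,-0.79,-0.48,0,0]'
python3 - <<'E'
from h import *
from scipy.spatial.transform import Rotation as Ro
o=telemetry.get_obs();R=Ro.from_rotvec(o['tool_rot']).as_matrix();print(o['tool_pos'],R.round(3),np.degrees(np.arctan2(R[1,1],R[0,1])))
for p in [(.40,-.08,.36),(.397,-.1965,.36)]: print((np.array(p)-o['tool_pos'])@R/.3)
E
```

```text
t: 2.0
tool_pos: [0.4192, 0.1314, 0.3612]
tool_rot: [-1.901, -2.5, -0.001]
contact_force: [-0.7, 1.2, -0.4]
opening: 0.0
grip_force: 0.0
[0.41919518 0.13141947 0.3611938 ] [[-0.267  0.964 -0.   ]
 [ 0.964  0.267  0.   ]
 [ 0.     0.    -1.   ]] 15.500170803423371
[-0.66200292 -0.24999069  0.00362825]
[-1.03353997 -0.36340567  0.00343473]
```

```bash
python3 -m pendant '[0,0,0.03,-0.2,-0.07,0,0, 0,0,0.03,-0.4,-0.14,0,0, 0,0,0.03,-0.6,-0.21,0,0, 0,0,0.03,-0.8,-0.28,0,0, 0,0,0.03,-1,-0.35,0,0, 0,0,0.03,-1,-0.35,0,0, 0,0,0.03,-1,-0.35,0,0]'
python3 - <<'E'
from h import *
from scipy.spatial.transform import Rotation as Ro
o=telemetry.get_obs();R=Ro.from_rotvec(o['tool_rot']).as_matrix();print(o['tool_pos'],R.round(3),np.degrees(np.arctan2(R[1,1],R[0,1])))
for p in [(.397,-.1965,.12),(.397,-.1965,.085)]: print((np.array(p)-o['tool_pos'])@R/.3)
E
```

```text
t: 2.88
tool_pos: [0.3994, -0.1842, 0.361]
tool_rot: [-1.916, -2.488, -0.001]
contact_force: [0.3, 0.6, -0.5]
opening: 0.0
grip_force: 0.0
[ 0.39939416 -0.1841788   0.36103535] [[-0.255  0.967 -0.   ]
 [ 0.967  0.255  0.001]
 [ 0.001  0.    -1.   ]] 14.795818150888394
[-0.03866361 -0.01829657  0.80340192]
[-0.03880778 -0.01830996  0.9200685 ]
```

```bash
python3 -m pendant '[0,0,0,-0.039,-0.018,0,0, 0,0,0,-0.039,-0.018,0.18,0, 0,0,0,-0.039,-0.018,0.36,0, 0,0,0,-0.039,-0.018,0.54,0, 0,0,0,-0.039,-0.018,0.72,0, 0,0,0,-0.039,-0.018,0.88,0, 0,0,0,-0.039,-0.018,0.92,0, 0,0,0,-0.039,-0.018,0.92,0]'
python3 - <<'E'
from h import *
o=telemetry.get_obs();print(o['tool_pos'])
a=cam('scene');b=cam('wrist')
cv2.imwrite('pics/tab.png',np.hstack([cv2.resize(a['image'][200:350,150:300],(400,400)),cv2.resize(b['image'],(400,400))])[:,:,::-1])
E
```

```text
t: 3.88
tool_pos: [0.397, -0.1976, 0.0857]
tool_rot: [-1.917, -2.489, 0.0]
contact_force: [0.2, -0.1, 1.7]
opening: -0.0001
grip_force: 0.0
[ 0.3969657  -0.19763976  0.08568344]
```

View pics/tab.png

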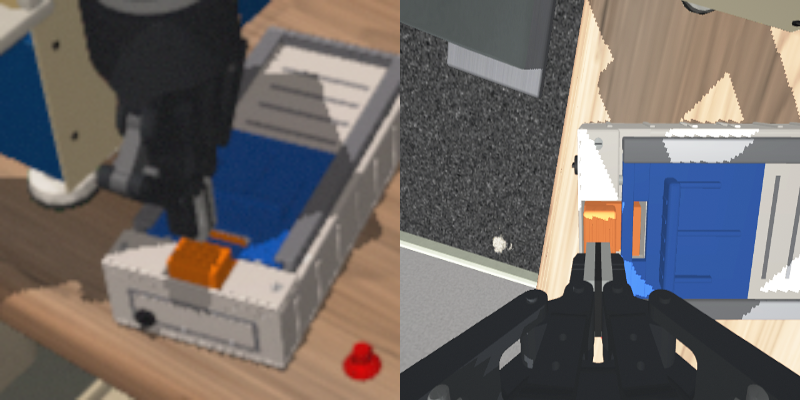

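The fingertips are centred over the tab: orange shows at about (600,225) in the wrist half and about (200,262) in the scene half. Pressing now.

```bash
python3 -m pendant '[0,0,0,0,0,0.03,0, 0,0,0,0,0,0.055,0, 0,0,0,0,0,0.07,0, 0,0,0,0,0,0.08,0, 0,0,0,0,0,0.088,0, 0,0,0,0,0,0.092,0, 0,0,0,0,0,0.092,0]'
```

```text
t: 4.85
tool_pos: [0.3965, -0.1981, 0.0579]
tool_rot: [-1.918, -2.488, 0.0]
contact_force: [-3.5, 1.1, 6.1]
opening: -0.0001
grip_force: 3.1
```

```bash
python3 -m pendant '[0,0,0,0,0,0.004,0, 0,0,0,0,0,0.008,0, 0,0,0,0,0,0.008,0]'
```

```text
t: 5.22
tool_pos: [0.3965, -0.1983, 0.0576]
tool_rot: [-1.917, -2.487, 0.001]
contact_force: [-9.3, 5.7, 20.9]
opening: 0.0
grip_force: 10.0
```

The force rises to 21 N with no further travel, so the tab is at its hard stop. I let it go and check the lid.

```bash
python3 -m pendant '[0,0,0,0,0,-0.06,0, 0,0,0,0,0,-0.15,0, 0,0,0,0,0,-0.15,0, 0,0,0,0,0,-0.15,0]'
cat > m.py <<'E'
from h import *
from scipy.spatial.transform import Rotation as Ro
o=telemetry.get_obs();R=Ro.from_rotvec(o['tool_rot']).as_matrix();print(o['tool_pos'],np.degrees(np.arctan2(R[1,1],R[0,1])))
u=np.array([np.cos(np.radians(14.5)),np.sin(np.radians(14.5))]);T=np.array([.397,-.1965]);O=T+.095*u
F=[]
for n in ['scene','side']:
    d=cam(n); hsv=cv2.cvtColor(d['image'],cv2.COLOR_RGB2HSV); W=world(d); save(d,n+'_%d.png'%(o['t']*100))
    X=(W[...,:2]-O)@u; Y=(W[...,:2]-O)@np.array([-u[1],u[0]])
    m0=cv2.inRange(hsv,(95,100,40),(125,255,255))>0
    for nm,h,tol in [('lid',.055,.003),('ridge',.069,.003)]:
        m=m0&(abs(W[...,2]-h)<tol)&(abs(X)<.125)&(abs(Y)<.045)
        if m.sum()>5:print(n,nm,m.sum(),'boxX range',np.percentile(X[m],[1,50,99]).round(4),'Y',np.percentile(Y[m],[1,99]).round(4))
    m=(cv2.inRange(hsv,(5,150,100),(20,255,255))>0)&(abs(X+.095)<.011)&(abs(Y)<.03)&(W[...,2]>.05)
    print(n,'tab z',m.sum(),np.median(W[m][:,2]) if m.any() else None)
E
python3 m.py
```

```text
t: 5.72
tool_pos: [0.3961, -0.1976, 0.099]
tool_rot: [-1.918, -2.487, -0.0]
contact_force: [-0.3, 1.1, -0.6]
opening: -0.0001
grip_force: 0.0
[ 0.39610368 -0.19762338  0.09900837] 14.727835746352035
scene lid 1309 boxX range [-0.0715 -0.0113  0.0244] Y [-0.0359  0.0376]
scene ridge 146 boxX range [-0.045  -0.0409 -0.0346] Y [-0.03   0.017]
scene tab z 406 0.06362716741796123
side lid 2061 boxX range [-0.0688 -0.0146  0.0247] Y [-0.038   0.0358]
side ridge 198 boxX range [-0.0421 -0.0373 -0.0334] Y [-0.0278  0.0306]
side tab z 1067 0.413482705813869
```

```bash
python3 -m pendant '[0,0,0,0.002,0.06,0,0, 0,0,0,0.002,0.114,0,0, 0,0,0,0.002,0.114,0,0, 0,0,0,0.002,0.114,0.06,0, 0,0,0,0.002,0.114,0.1,0, 0,0,0,0.002,0.114,0.13,0, 0,0,0,0.002,0.114,0.13,0]'; python3 - <<'E'
from h import *
a=cam('scene');b=cam('wrist')
cv2.imwrite('pics/push.png',np.hstack([cv2.resize(a['image'][200:350,150:300],(400,400)),cv2.resize(b['image'],(400,400))])[:,:,::-1])
E
```

```text
t: 6.7
tool_pos: [0.4285, -0.1883, 0.0599]
tool_rot: [-1.917, -2.486, 0.0]
contact_force: [-0.6, -0.7, 0.3]
opening: -0.0002
grip_force: 0.0
```

View pics/push.png

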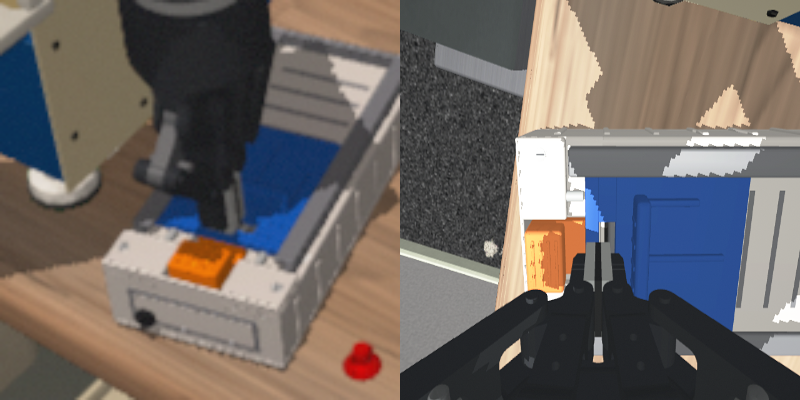

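The tips sit on the lid between tab and ridge (wrist half: tip at about (602,240), ridge face at about (638,230)), touching nothing. I push along the box.

```bash
python3 -m pendant '[0,0,0,0,0.01,0,0, 0,0,0,0,0.03,0,0, 0,0,0,0,0.055,0,0, 0,0,0,0,0.08,0,0, 0,0,0,0,0.105,0,0, 0,0,0,0,0.13,0,0, 0,0,0,0,0.155,0,0, 0,0,0,0,0.18,0,0, 0,0,0,0,0.205,0,0, 0,0,0,0,0.23,0,0, 0,0,0,0,0.25,0,0, 0,0,0,0,0.25,0,0]'; python3 m.py
```

```text
t: 8.3
tool_pos: [0.5025, -0.1693, 0.0609]
tool_rot: [1.918, 2.488, 0.001]
contact_force: [-0.7, 0.2, 0.3]
opening: 0.0001
grip_force: 0.0
[ 0.50249919 -0.16932469  0.06092936] 14.743762260297453
scene lid 1020 boxX range [-0.0044  0.0378  0.0922] Y [-0.0351  0.0386]
scene ridge 59 boxX range [-0.0005  0.0276  0.0333] Y [-0.0302  0.014 ]
scene tab z 305 0.06516229756345383
side lid 1327 boxX range [-0.0008  0.0621  0.0928] Y [-0.0373  0.0291]
side ridge 111 boxX range [0.0256 0.0302 0.0341] Y [-0.0055  0.0303]
side tab z 378 0.06616852436560942
```

About 12 mm remain to the stop. I continue gently.

```bash
python3 -m pendant '[0,0,0,0,0.01,0,0, 0,0,0,0,0.018,0,0, 0,0,0,0,0.026,0,0, 0,0,0,0,0.032,0,0, 0,0,0,0,0.036,0,0, 0,0,0,0,0.039,0,0, 0,0,0,0,0.039,0,0]'
```

```text
t: 9.28
tool_pos: [0.5134, -0.1667, 0.0612]
tool_rot: [1.918, 2.488, 0.0]
contact_force: [-0.6, 0.5, 0.8]
opening: 0.0002
grip_force: 0.1
```

```bash
python3 -m pendant '[0,0,0,0,0.003,0,0, 0,0,0,0,0.006,0,0, 0,0,0,0,0.006,0,0]'; python3 m.py
```

```text
t: 9.65
tool_pos: [0.5147, -0.1662, 0.0612]
tool_rot: [-1.918, -2.487, 0.001]
contact_force: [-1.8, -0.2, 2.0]
opening: -0.0
grip_force: 1.4
[ 0.51474359 -0.16618841  0.06116327] 14.734160587916877
scene lid 1009 boxX range [0.0077 0.0479 0.1049] Y [-0.0353  0.039 ]
scene ridge 55 boxX range [0.0129 0.039  0.0451] Y [-0.0297  0.0062]
scene tab z 303 0.0648721463817239
side lid 1279 boxX range [0.0112 0.074  0.1048] Y [-0.0375  0.0284]
side ridge 111 boxX range [0.0347 0.0425 0.0462] Y [-0.0062  0.0298]
side tab z 288 0.0654657196428688
```

Nearly there. I push until the force climbs.

```bash
python3 -m pendant '[0,0,0,0,0.004,0,0, 0,0,0,0,0.008,0,0, 0,0,0,0,0.008,0,0]'
```

```text
t: 10.12
tool_pos: [0.5152, -0.166, 0.061]
tool_rot: [-1.915, -2.485, 0.007]
contact_force: [-11.9, -0.8, 7.3]
opening: -0.0001
grip_force: 6.4
```

Firm contact at 12 N with almost no travel means the lid is at the stop. I back off, lift clear and check.

```bash
python3 -m pendant '[0,0,0,0,-0.02,0,0, 0,0,0,0,-0.04,0,0, 0,0,0,0,-0.04,0,0, 0,0,0,0,-0.04,-0.15,0, 0,0,0,0,-0.04,-0.3,0, 0,0,0,0,-0.04,-0.5,0, 0,0,0,0,-0.04,-0.7,0, 0,0,0,0,-0.3,-0.85,0, 0,0,0,0,-0.5,-0.85,0, 0,0,0,0,-0.5,-0.85,0]'; python3 m.py; ls pics
```

```text
t: 11.38
tool_pos: [0.371, -0.2044, 0.318]
tool_rot: [1.918, 2.483, -0.0]
contact_force: [0.5, 0.4, 0.0]
opening: -0.0
grip_force: 0.0
[ 0.37096077 -0.20436581  0.31798201] 14.642562238272275
scene lid 1420 boxX range [0.008  0.0622 0.1054] Y [-0.0352  0.0395]
scene ridge 142 boxX range [0.0349 0.0391 0.0443] Y [-0.0294  0.0285]
scene tab z 280 0.06491354168669453
side lid 1854 boxX range [0.0109 0.0618 0.1044] Y [-0.038   0.0274]
side ridge 185 boxX range [0.0382 0.0424 0.0462] Y [-0.0275  0.0299]
side tab z 268 0.0654475751389742
push.png
scene1.png
scene_1137.png
scene_572.png
scene_830.png
scene_965.png
side1.png
side_1137.png
side_572.png
side_830.png
side_965.png
tab.png
wrist1.png
```

View pics/scene_1137.png

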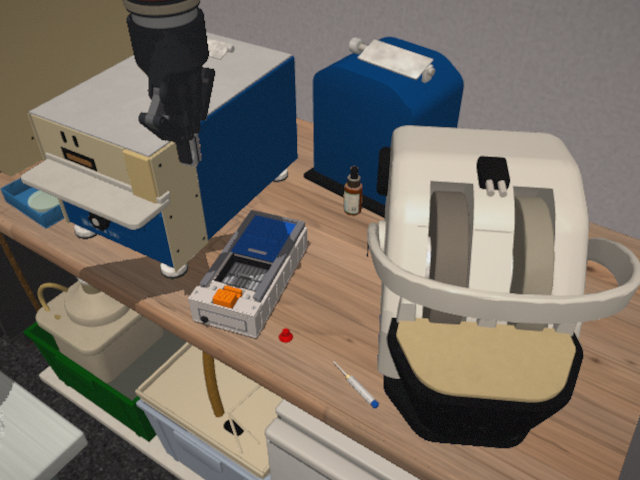

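The lid is at the far end (about (270,238)), the chamber is open at (248,275) and the tab is up at (226,297). The bottle, lens block and screwdriver are where they were, and the arm is clear.

```bash
python3 -c "
from station import ctrl
print(ctrl.finish_job())"
```

```text
the job is handed in; nothing more can be done
None
```

The tab was pressed fully in and let go, the lid was pushed along its guides to the stop so the chamber lies open, the bottle, lens block and screwdriver were left where they were, and the job is handed in at about 11.5 s.

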